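# Load the bottle labeller and set its drive lever

### The arm

A 7-joint arm with a two-finger parallel gripper is mounted at the origin on the work surface. World frame = base frame: x ahead of the robot, y to its left, z up, the work surface at z = 0. Lengths are in m, angles in rad, forces in N, time in s.
With the tool pointing down it reaches from about 0.425 to 0.925 m from the base axis. Payload 6.8 kg.
Tool frame: the origin (TCP) lies midway between the tips of the shut fingers; the grasp point (between the pads) lies 19 mm behind it; z points along the fingers, y is the direction in which the jaws open and shut (so a half turn about z gives the same grasp; the last joint's range is limited). The gripper opens to 85 mm and grips with 20 to 120 N. Pads are 22 mm wide; open, the fingers measure 114 mm over their backs; the gripper's body (76 mm by 85 mm) begins 54 mm behind the grasp point. The pads swing forward as they close: fully open they stand 13 mm farther back than shut.
Start: joints at [1.155, 0.477, 0.022, 1.555, -0.011, 1.109, -0.083], TCP at [0.205, -0.643, 0.231] pointing down, gripper open.
Joint ranges: [-2.96, 2.96], [-0.34, 2.1], [-1.41, 1.46], [0.24, 2.44], [-1.37, 4.51], [0.17, 1.92], [-2.96, 2.96]. Speed limits (rad/s): [2.39, 2.39, 3.14, 3.14, 3.14, 3.14, 3.14].

### API

Orientations are given as a rotation vector (axis times angle).
In Python, from bench import r gives the robot as it stands. The module is installed in compiled form; this text tells all that it offers.
- The arm moves only by the tool apply_moves, never from a script. Its argument "plan" is a list that holds one entry, the list of rows, each a list of 7 numbers: the turn, a rotation vector about the tool's x, y, z scaled (see below), then the shift along the tool's x, y, z scaled (see below), then the closure, from -1 (fully open) to 1 (shut). In form: [[[wx, wy, wz, tx, ty, tz, grip], ...]]. A call has 1 to 12 rows; each row is the pose to reach, as a shift and turn from the pose commanded when the call began, along the tool's axes at that moment, turning the shorter way round; what a row does not reach only later rows make up. The controller multiplies each number of a shift by 0.4 m and each number of a turn by 180 degrees. A row lasts 1/12 s, in which the tool goes at most 41.7 mm and 7.16 degrees, less where a joint would pass 70% of its speed; a pose out of reach is approached as far as the arm can. A call with a number of a shift or a turn outside -1 to 1 is refused whole. A call with a gripper value outside its range is refused whole. The fingers move at their own pace and stop on an object; "force" is the grip in N (left out, the last holds). Time passes only in rows, so rows that repeat a pose let the fingers close. It gives the time, the measured TCP pose, the force and the opening at its end, in the units of the state.
- r.get_obs(): the state, without advancing time (a new reading comes with each control period).
- r.grab_frame(name): name is "scene" or "side" or "wrist"; returns a dict with "pixels" (384x512x3 uint8, blue, green, red), "fx", "fy", "cx", "cy" (pixels), "pose" (4x4, takes a point from camera to world coordinates). Camera axes: x right, y up, looking along -z (the intrinsics and any distortion apply to the point x, -y, -z); pixel columns grow to the right and rows downward; lengths in m; the calibration is good to about 2 mm. The wrist camera is an equidistant fisheye: a pixel r from the principal point sees the ray r / f radians off the axis. A picture is of the moment at which its call begins. There is no depth.
- r.hand_in(): hands the job in, once; it reports no verdict.
The state is a dict: "clock": time; "joints": joint angles; "qvel": joint speeds; "tau": joint torques, N m; "tcp_pos": TCP position; "orientation": TCP orientation; "contact_force": force on the tool from outside, world axes, zero at the start; "moment": the same for the moment, N m; "grip_width": finger opening in m.
Only numpy, scipy, OpenCV 4.12 (cv2) and the standard library are available. Lean on these libraries where they do the work, as an engineer would, in place of code of your own. Each camera call takes 0.05 s, during which the arm holds its last target. There are 200 camera calls.

### The job

Get the bench labeller ready for its next run: gently lay the amber bottle with the white cap on its side on the machine's four black rollers, foot against or just short of the blue end plate and cap towards the lever side, and let go of it. Then swing the lever until it lines up with the orange marker on its dial. Leave the other things on the table standing where they are.

Things in the scene. Friction and masses are not known exactly. Their poses are not given: they have to be found in the camera images.
- bottle: The amber bottle, upright at the start: round body 44 mm in diameter from 0 to 115 mm above its foot, then a neck and a white cap (28 mm in diameter, from 123 to 160 mm). 220 g. Origin: centre of the underside (foot); z runs from foot to cap along its axis.
- bottle_mid (a point): Point on the amber bottle's axis at the middle of its body, 57.5 mm above the foot.
- bottle_cap (a point): Centre of the top of the amber bottle's cap, 160 mm above the foot.
- labeller: The labelling machine, fixed to the table: white base plate 230 x 425 mm (x -100 to 130, y -200 to 225 mm in its frame), 20 mm high; roller cradle in the -y half, grey lever console (x -65 to 105, y 25 to 215 mm, top 40 mm above the table) in the +y half, a paper label roll (radius 36, top 54 mm high) 115 mm in +x from the cradle point. Origin: on the table; z up.
- cradle (a point): Where the middle of the bottle's body (bottle_mid) belongs when it lies along y, cap to +y, on the rollers: 75 mm above the table, axes as the labeller's. Four fixed black rollers (28 mm diameter, 14 mm wide, axles along y) centred at x +-22, y +-42 mm, 28.5 mm below this point; between the two pairs it is open to the base plate, 55 mm below this point.
- end_plate (a point): Centre of the inner face of the upright blue end plate (80 mm wide in x, 8 thick, top 120 mm above the table), 63 mm in -y from the cradle point. The bottle's foot belongs 2 to 20 mm from it; touching is fine.
- lever (a joint): Angle of the lever about its upright hinge, rad: 0 at its stop on the side away from the cradle, growing counterclockwise seen from above to 1.7 towards the cradle. It stays where it is left (it takes about 1.5 N at the knob).
- lever_hinge (a point): Point on the lever's hinge axis at the height of the console's top (40 mm above the table). Its x axis runs along the lever to the knob.
- lever_knob (a point): Centre of the top of the lever's upright black knob, 100 mm above the table, 90 mm from the hinge axis. Knob: 20 mm in diameter, 48 mm tall; it stands on the steel blade (12 mm wide, top 60 mm above the table). Its x axis runs along the lever, away from the hinge.
- marker: The fixed orange marker, a flat bar (9 mm wide, square tip 16 mm wide, 6 mm thick) on the console's top below the lever, pointing outwards from the hinge, 40 to 120 mm from it. Origin: on the hinge axis at the console's top; x points along the marker. The lever is set when its x axis is in line with this one.
- green_bottle: Green, black-capped round bottle of the same shape and size as the amber one, standing upright; a bystander. Origin: centre of its underside.
- blue_bottle: Blue, metal-capped round bottle of the same shape and size as the amber one, standing upright; a bystander. Origin: centre of its underside.
- jar: Low glass jar, 56 mm in diameter, 55 mm high; a bystander. Origin: centre of its underside.
- beaker: Open glass beaker, 76 mm in diameter, 90 mm high; a bystander. Origin: centre of its underside.
- carton: Upright white and pink carton, 60 x 60 x 140 mm; a bystander. Origin: centre of its underside.
Mind the look-alikes: they are no part of the job. Leave any yellow look-alike of the bottle alone.

How it is judged:
On the way, in this order (a step that is already met when the one before it is completed fails the run):
1. the amber bottle lies on the rollers, cap towards the lever side, and has been let go (x of bottle_mid in the frame of cradle between -0.008 and 0.008 m and y of bottle_mid in the frame of cradle between -0.009 and 0.018 m and z of bottle_mid in the frame of cradle between -0.008 and 0.008 m and angle between the z axis of bottle and the y axis of cradle, either way round below 0.1 rad and y of bottle_cap in the frame of cradle above 0.08 m and contact force between the fingers and bottle below 0.1 N), for 0.3 s.
2. the lever is in line with the orange marker (angle between the x axis of lever_knob and the x axis of marker, either way round below 0.07 rad), for 0.2 s.
At the end, for the whole second after the job is handed in: The amber bottle rests, released, on the rollers: mid-body within 8 mm sideways and in height of the cradle point, along it from 9 mm towards the end plate to 18 mm towards the lever, axis within 0.1 rad, cap to the lever side; the lever is still and within 0.07 rad (4 deg) of the marker (all of step 1 and angle between the x axis of lever_knob and the x axis of marker, either way round below 0.07 rad and linear speed of bottle below 0.02 m/s and angular speed of bottle below 0.3 rad/s and velocity of joint lever between -0.05 and 0.05 rad/s); the robot touches nothing.
It fails at once if the glass bottle is slammed onto the labeller (more than 45 N) (contact force between bottle and labeller above 45 N).
It fails at once if one of the other things on the table is shifted by more than 30 mm or tipped over (distance of any of green_bottle, blue_bottle, jar, beaker, carton from where it was at the start of the episode above 0.03 m or angle between any of green_bottle, blue_bottle, jar, beaker, carton's own z axis and vertical above 0.4 rad).
It also fails if it takes over 69 s, if anything falls off the work surface, if the arm or the gripper's body presses on something with over 40 N, if the wrist force passes 120 N, or if a joint passes its speed limit or range.

## Working session

There is one attempt and no reset: what is moved stays moved. The work goes in short steps, Python scripts to look and compute and a tool call to move; the robot and the scene stay as the last step left them, time stands still between calls to the robot, and variables do not carry over. Pictures are saved under pics/ and viewed, on a budget of 10 in all, crops included, one or two more only if the job needs it, and the job is handed in when it is done.

Besides the shell and the picture viewer there is one more tool, called after "Emit:" by a JSON object that holds its "fn" and its "kwargs", one argument or row to a line. apply_moves: Moves the arm, as the interface text tells. Its arguments: {"type":"object","properties":{"plan":{"type":"array","items":{"type":"array","items":{"type":"array","items":{"type":"number","minimum":-1,"maximum":1}}}},"force":{"type":"number"}},"required":["plan"]}

```bash
mkdir -p pics
python3 - <<'E'
from bench import r
import cv2,numpy as np
o=r.get_obs();print({k:np.round(v,3) for k,v in o.items()})
for n in("scene","side"):
    f=r.grab_frame(n);cv2.imwrite(f"pics/{n}0.png",f["pixels"]);print(n,f["fx"],f["fy"],f["cx"],f["cy"],np.round(f["pose"],4).tolist(),[k for k in f])
    np.savez(f"{n}0.npz",**{k:v for k,v in f.items()})
E
```

```text
{'clock': np.float64(0.0), 'joints': array([ 1.155,  0.478,  0.022,  1.556, -0.011,  1.109, -0.083]), 'qvel': array([ 0.   ,  0.   ,  0.   , -0.001, -0.   , -0.   , -0.   ]), 'tau': array([ 0.0000e+00, -5.9645e+01,  1.6080e+00, -2.8119e+01,  1.2000e-02,
        9.0000e-03,  0.0000e+00]), 'tcp_pos': array([ 0.204, -0.643,  0.23 ]), 'orientation': array([-3.103e+00, -4.810e-01,  1.000e-03]), 'contact_force': array([-0.16 , -0.312, -0.235]), 'moment': array([0.032, 0.01 , 0.048]), 'grip_width': np.float64(0.085)}
scene 371.7122502279374 371.7122502279374 251.83438937680606 197.25067526866167 [[-0.8505, -0.4225, 0.3134, 0.9007], [0.5259, -0.6695, 0.5247, 0.504], [-0.0119, 0.611, 0.7915, 0.895], [0.0, 0.0, 0.0, 1.0]] ['pixels', 'fx', 'fy', 'cx', 'cy', 'pose']
side 459.16147857383396 459.16147857383396 261.3456920687955 189.78566007618517 [[-0.912, 0.2204, -0.346, 0.1767], [-0.4101, -0.4671, 0.7833, 0.8819], [0.0111, 0.8563, 0.5164, 0.7073], [0.0, 0.0, 0.0, 1.0]] ['pixels', 'fx', 'fy', 'cx', 'cy', 'pose']
```

View pics/scene0.png

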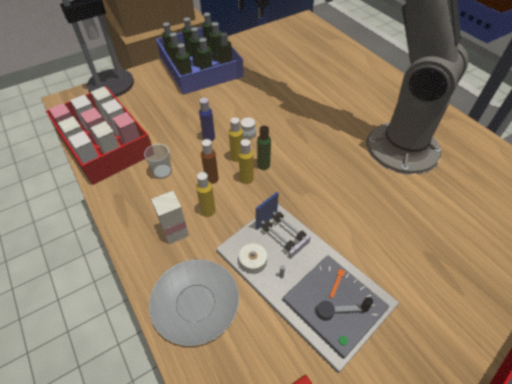

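View pics/side0.png

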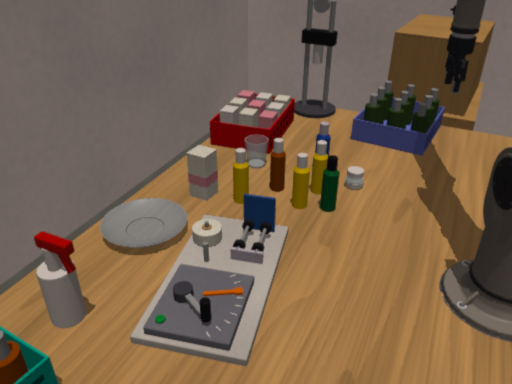

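The amber bottle is at scene (209,162) and side (278,165), with yellow look-alikes around it. The labeller is at scene (305,280), and its end plate is blue. Next I'll enlarge both.

Run:
```python
import cv2,numpy as np
a=cv2.imread("pics/scene0.png")[90:360,140:400];a=cv2.resize(a,(578,600),interpolation=cv2.INTER_CUBIC);print(600/270,578/260)
cv2.imwrite("pics/scene0c.png",a)
b=cv2.imread("pics/side0.png")[120:360,130:390];cv2.imwrite("pics/side0c.png",cv2.resize(b,None,fx=2.5,fy=2.5,interpolation=cv2.INTER_CUBIC))
```

```text
2.2222222222222223 2.223076923076923
```

View pics/scene0c.png

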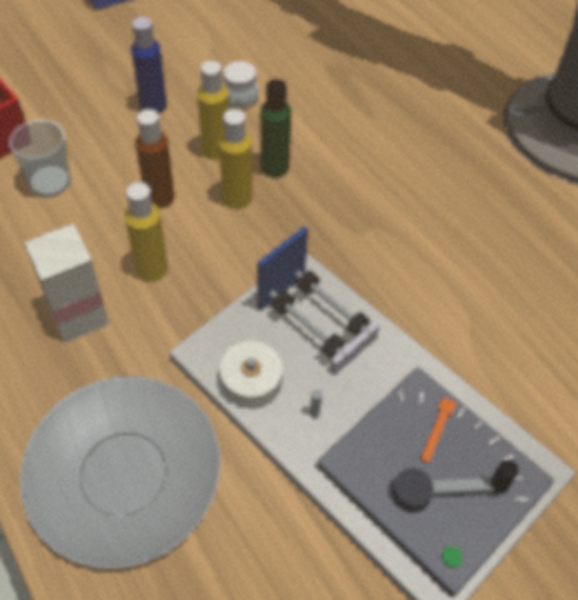

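View pics/side0c.png

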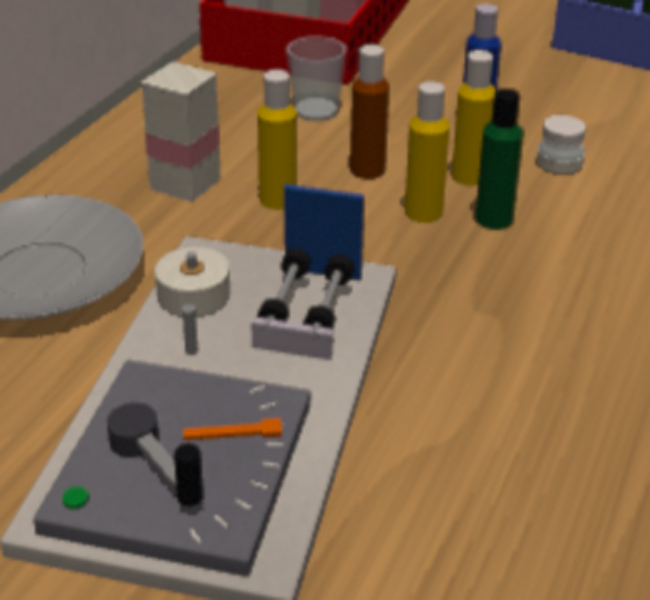

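```bash
cat > cal.py <<'E'
import numpy as np
from scipy.optimize import least_squares
C={n:dict(np.load(n+"0.npz")) for n in("scene","side")}
def proj(c,P):
    P=np.atleast_2d(P);q=(P-c["pose"][:3,3])@c["pose"][:3,:3]
    return np.c_[c["cx"]+c["fx"]*q[:,0]/-q[:,2],c["cy"]+c["fy"]*-q[:,1]/-q[:,2]]
def px(n,u,v): return np.array([140+u/2.2222,90+v/2.2222]) if n=="scene" else np.array([130+u/2.5,120+v/2.5])
def ray(n,p,z):
    c=C[n];d=c["pose"][:3,:3]@np.array([(p[0]-c["cx"])/c["fx"],-(p[1]-c["cy"])/c["fy"],-1]);o=c["pose"][:3,3]
    return (o+d*(z-o[2])/d[2])[:2]
E
python3 - <<'E'
from cal import *
for nm,z,a,b in [("amber",.16,(149,116),(372,51)),("blue",.16,(141,24),(486,13)),("green",.16,(276,86),(507,96)),("yel1",.16,(138,190),(276,78)),("yel2",.16,(234,118),(431,90)),("yel3",.16,(210,69),(480,57)),("jar",.055,(240,70),(564,128)),("beaker",.09,(39,143),(317,55)),("carton",.14,(58,250),(180,78))]:
    print(nm,ray("scene",px("scene",*a),z).round(4),ray("side",px("side",*b),z).round(4))
fe=[]
def ad(n,uv,f):fe.append((n,px(n,*uv),f))
L=lambda x,y,z:(lambda p:(x,y,z))
for n,uv,p in [("scene",(172,354),(.13,-.2,.02)),("scene",(573,473),(-.1,.225,.02)),("scene",(310,255),(-.1,-.2,.02)),
 ("side",(187,238),(.13,-.2,.02)),("side",(396,265),(-.1,-.2,.02)),("side",(8,545),(.13,.225,.02)),
 ("scene",(418,369),(-.065,.025,.04)),("scene",(553,481),(-.065,.215,.04)),("scene",(319,464),(.105,.025,.04)),("scene",(452,595),(.105,.215,.04)),
 ("side",(310,392),(-.065,.025,.04)),("side",(128,362),(.105,.025,.04)),("side",(38,522),(.105,.215,.04)),("side",(248,570),(-.065,.215,.04))]: ad(n,uv,L(*p))
for n,a,b in[("scene",(308,230),(258,262)),("side",(363,195),(285,187))]:
    ad(n,a,lambda p:(p[3]-.04,p[4]-.067,.12));ad(n,b,lambda p:(p[3]+.04,p[4]-.067,.12))
ad("scene",(251,364),lambda p:(p[3]+.115,p[4],.054));ad("side",(193,267),lambda p:(p[3]+.115,p[4],.054))
pol=lambda r,k,z:(lambda p:(p[5]+r*np.cos(p[k]),p[6]+r*np.sin(p[k]),z))
ad("scene",(449,402),pol(.12,7,.046));ad("side",(282,427),pol(.12,7,.046));ad("scene",(427,461),pol(.04,7,.046));ad("side",(184,434),pol(.04,7,.046))
ad("scene",(508,464),pol(.09,8,.1));ad("side",(187,450),pol(.09,8,.1))
def P(p,f):
    q=f(p);c,s=np.cos(p[2]),np.sin(p[2]);return np.array([p[0]+c*q[0]-s*q[1],p[1]+s*q[0]+c*q[1],q[2]])
R=lambda p:np.concatenate([proj(C[n],P(p,f))[0]-u for n,u,f in fe])
best=min((least_squares(R,[.6,-.1,t,0,-.1,.04,.12,m,l],loss="soft_l1") for t in(0,1.5,3,-1.5) for m in(-1.5,3) for l in (-3,2,0)),key=lambda s:s.cost)
p=best.x;print(best.cost,p.round(4),R(p).reshape(-1,2).round(1).tolist())
for nm,f in [("cradle",lambda p:(p[3],p[4],.075)),("hinge",lambda p:(p[5],p[6],.04)),("knob",pol(.09,8,.1)),("target",pol(.09,7,.1))]:print(nm,P(p,f).round(4))
E
```

```text
amber [ 0.6134 -0.2179] [ 0.6092 -0.2145]
blue [ 0.5372 -0.3886] [ 0.526  -0.3743]
green [ 0.4467 -0.1784] [ 0.4396 -0.1729]
yel1 [ 0.6821 -0.1141] [ 0.6762 -0.1069]
yel2 [ 0.524  -0.1568] [ 0.5162 -0.1517]
yel3 [ 0.5029 -0.2539] [ 0.4944 -0.252 ]
jar [ 0.4086 -0.3356] [ 0.4048 -0.3241]
beaker [ 0.7366 -0.3204] [ 0.7226 -0.3139]
carton [ 0.7954 -0.0986] [ 0.7904 -0.0973]
31.862994518376624 [ 0.5582  0.1917  0.1933 -0.029  -0.1038  0.0615  0.117   3.4631 -3.8143] [[-0.4, -1.5], [3.8, -0.1], [-2.3, -3.6], [-1.3, -0.8], [0.4, 0.7], [-4.8, -0.4], [1.6, -1.8], [3.3, -0.2], [0.4, -1.7], [3.4, 0.4], [0.5, -0.4], [-1.3, -0.9], [-3.5, -0.2], [-0.0, -2.0], [-0.2, -2.3], [0.4, -0.0], [0.5, -0.1], [-0.4, -1.1], [0.2, 1.0], [-0.4, 0.1], [1.6, -0.8], [-0.7, -0.2], [-0.3, -0.4], [-0.9, -0.8], [0.6, 0.6], [0.6, -0.2]]
cradle [0.5497 0.0842 0.075 ]
hinge [0.5961 0.3183 0.04  ]
knob [0.5163 0.3599 0.1   ]
target [0.5178 0.274  0.1   ]
```

The amber bottle is at about (0.611,-0.216) and the labeller fit is consistent to about 5 mm. The plan is to grip the bottle from the -y side with the tool tilted, turn it 90° about the jaw axis, and lay it down. First I'll go to a look pose with the wrist camera.

```bash
cat > mv.py <<'E'
import numpy as np
from scipy.spatial.transform import Rotation as Ro
from bench import r
YAW=.1933
def Rt(th,yaw=YAW):   # tool y = x_lab, tool z = cos(th) y_lab - sin(th) z
    xl=np.array([np.cos(yaw),np.sin(yaw),0]);yl=np.array([-np.sin(yaw),np.cos(yaw),0])
    z=np.cos(th)*yl-np.sin(th)*np.array([0,0,1]);return np.c_[np.cross(xl,z),xl,z]
def row(p,R):
    o=r.get_obs();R0=Ro.from_rotvec(o["orientation"]).as_matrix()
    t=R0.T@(np.array(p)-o["tcp_pos"])/.4;w=Ro.from_matrix(R0.T@R).as_rotvec()/np.pi
    print("row",np.round(np.r_[w,t],4).tolist(),"dist",np.linalg.norm(t*.4).round(3),"deg",(np.linalg.norm(w)*180).round(1))
E
python3 -c "
from mv import *
row([.58,-.08,.42],Rt(np.pi/2))"
```

```text
row [-0.0005, -0.0004, -0.4635, 1.3212, -1.057, -0.4723] dist 0.703 deg 83.4
```

Emit:
{"fn": "apply_moves", "kwargs": {
  "plan": [
    [[0,0,-0.1,0.1,0,-0.35,-1],[0,0,-0.2,0.2,-0.1,-0.47,-1],[0,0,-0.3,0.5,-0.3,-0.47,-1],[0,0,-0.4635,0.8,-0.6,-0.47,-1],[0,0,-0.4635,0.9,-0.7,-0.47,-1],[0,0,-0.4635,0.9,-0.7,-0.47,-1],[0,0,-0.4635,0.9,-0.7,-0.47,-1],[0,0,-0.4635,0.9,-0.7,-0.47,-1],[0,0,-0.4635,0.9,-0.7,-0.47,-1],[0,0,-0.4635,0.9,-0.7,-0.47,-1],[0,0,-0.4635,0.9,-0.7,-0.47,-1],[0,0,-0.4635,0.9,-0.7,-0.47,-1]]
  ]
}}

```text
clock: 1.1
tcp_pos: [0.4491, -0.2875, 0.4136]
orientation: [-1.989, -2.431, 0.001]
contact_force: [1.0, -0.3, 0.1]
grip_width: 0.0852
```

```bash
python3 -c "
from mv import *
row([.58,-.08,.42],Rt(np.pi/2));print(r.get_obs()['joints'].round(2))"
```

```text
row [-0.0001, 0.0, 0.0019, 0.4438, 0.4234, -0.0162] dist 0.245 deg 0.3
[ 0.82  0.15 -0.42  1.61  0.06  1.4   0.59]
```

Emit:
{"fn": "apply_moves", "kwargs": {
  "plan": [
    [[0,0,0.002,0.444,0.423,-0.016,-1],[0,0,0.002,0.444,0.423,-0.016,-1],[0,0,0.002,0.444,0.423,-0.016,-1],[0,0,0.002,0.444,0.423,-0.016,-1],[0,0,0.002,0.444,0.423,-0.016,-1],[0,0,0.002,0.444,0.423,-0.016,-1],[0,0,0.002,0.444,0.423,-0.016,-1],[0,0,0.002,0.444,0.423,-0.016,-1]]
  ]
}}

```text
clock: 1.77
tcp_pos: [0.5812, -0.0798, 0.419]
orientation: [-1.997, -2.423, -0.0]
contact_force: [0.2, -0.9, -0.4]
grip_width: 0.0857
```

Run:
```python
from mv import *
import cv2
o=r.get_obs();print(o['joints'].round(2),o['tcp_pos'],o['qvel'].round(2))
f=r.grab_frame("wrist");np.savez("wrist0.npz",**f)
print(f["fx"],f["cx"],f["cy"],f["pose"].round(3).tolist())
cv2.imwrite("pics/w0.png",cv2.resize(f["pixels"],(800,600),interpolation=cv2.INTER_CUBIC))
```

```text
[ 0.48  0.27 -0.57  1.47  0.14  1.45  0.1 ] [ 0.58116074 -0.07979089  0.41899157] [ 0.05 -0.02  0.06  0.01  0.01  0.    0.01]
297.3186396354542 256.2409302073154 193.11157025106584 [[0.981, -0.183, -0.058, 0.567], [0.192, 0.934, 0.3, -0.004], [-0.0, -0.306, 0.952, 0.562], [0.0, 0.0, 0.0, 1.0]]
```

View pics/w0.png

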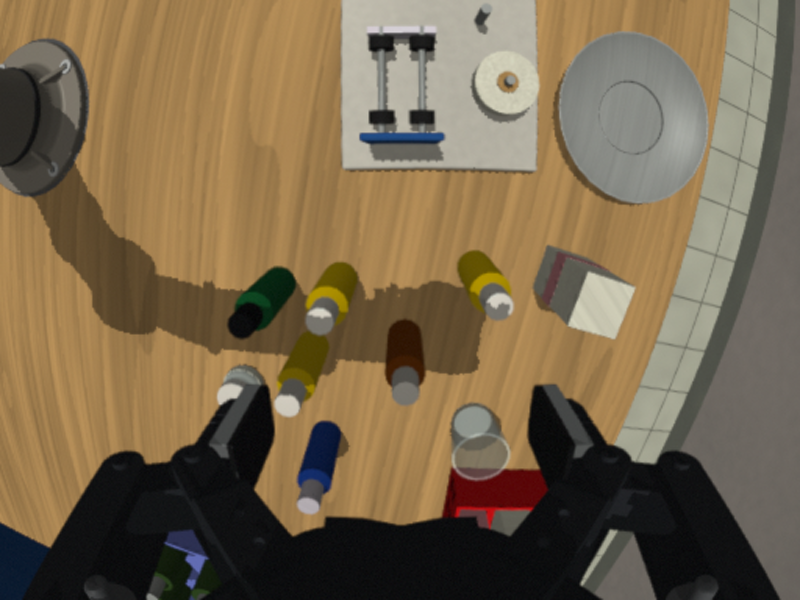

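```bash
cat >> mv.py <<'E'
def wray(f,u,v,z):
    d=np.array([u-f["cx"],v-f["cy"]]);rr=np.hypot(*d);a=rr/f["fx"]
    q=np.array([np.sin(a)*d[0]/rr,-np.sin(a)*d[1]/rr,-np.cos(a)]) if rr else np.array([0,0,-1])
    d=f["pose"][:3,:3]@q;o=f["pose"][:3,3];return (o+d*(z-o[2])/d[2])[:2]
E
python3 - <<'E'
from mv import *
f=dict(np.load("wrist0.npz"));w=lambda u,v,z:wray(f,u*.64,v*.64,z)
print("cap",w(405,385,.16)); print("foot~",w(405,325,0.0))
ro=np.array([w(381,42,.0605),w(422,42,.0605),w(381,117,.0605),w(422,117,.0605)]);print(ro.round(4),ro.mean(0))
print("x",ro[1]-ro[0],ro[3]-ro[2],"y",ro[0]-ro[2],ro[1]-ro[3])
e=[w(360,137,.12),w(444,137,.12)];print("plate",e,np.mean(e,0)+.063*np.array([-.192,.981]))
c=[w(343,169,.02),w(536,171,.02)];print("corners",c,np.arctan2(*(c[1]-c[0])[::-1]))
for n,u,v,z in[("yel1",500,305,.16),("yel2",320,320,.16),("beaker",481,455,.09),("blue",310,505,.16)]:print(n,w(u,v,z))
E
```

```text
cap [ 0.61250416 -0.21320753]
foot~ [ 0.61343128 -0.21071987]
[[0.5223 0.1171]
 [0.5648 0.1254]
 [0.5384 0.0352]
 [0.5808 0.0435]] [0.55157551 0.08028998]
x [0.04249729 0.00836057] [0.04244771 0.008342  ] y [-0.01606965  0.08190053] [-0.01602007  0.0819191 ]
plate [array([0.52607011, 0.00830144]), array([0.60306187, 0.0234487 ])] [0.55246999 0.07767807]
corners [array([ 0.50419469, -0.02916785]), array([0.72649046, 0.01570533])] 0.19918578906920317
yel1 [ 0.68266229 -0.11581392]
yel2 [ 0.52179523 -0.16229938]
beaker [ 0.73450158 -0.33179689]
blue [ 0.5363476  -0.39401844]
```

```bash
python3 -c "
from mv import *
row([.642,-.36,.32],Rt(np.radians(40),.195))"
```

```text
row [0.0005, 0.2777, -0.0021, -0.7109, 0.0209, 0.2475] dist 0.301 deg 50.0
```

Emit:
{"fn": "apply_moves", "kwargs": {
  "plan": [
    [[0,0.1,0,-0.4,0.01,0.0,-1],[0,0.2777,-0.002,-0.711,0.021,0.1,-1],[0,0.2777,-0.002,-0.711,0.021,0.15,-1],[0,0.2777,-0.002,-0.711,0.021,0.2475,-1],[0,0.2777,-0.002,-0.711,0.021,0.2475,-1],[0,0.2777,-0.002,-0.711,0.021,0.2475,-1],[0,0.2777,-0.002,-0.711,0.021,0.2475,-1],[0,0.2777,-0.002,-0.711,0.021,0.2475,-1],[0,0.2777,-0.002,-0.711,0.021,0.2475,-1],[0,0.2777,-0.002,-0.711,0.021,0.2475,-1],[0,0.2777,-0.002,-0.711,0.021,0.2475,-1],[0,0.2777,-0.002,-0.711,0.021,0.2475,-1]]
  ]
}}

```text
clock: 2.82
tcp_pos: [0.6319, -0.3735, 0.3312]
orientation: [-1.599, -1.85, -0.787]
contact_force: [6.2, 9.6, 0.1]
grip_width: 0.0853
```

```bash
python3 -c "
from mv import *
print(r.get_obs()['joints'].round(2))
R=Rt(np.radians(40),.195);G=np.array([.612,-.214,.078])
row([.642,-.36,.32],R);row(G-.12*R[:,2],R);row(G+.022*R[:,2],R)"
```

```text
[ 0.9   0.94 -0.55  0.8  -0.29  1.91  0.56]
row [0.0336, 0.0121, -0.0002, -0.0016, 0.0271, 0.0428] dist 0.02 deg 6.4
row [0.0336, 0.0121, -0.0002, -0.2112, -0.0155, 0.423] dist 0.189 deg 6.4
row [0.0336, 0.0121, -0.0002, -0.1977, -0.0528, 0.7758] dist 0.321 deg 6.4
```

```bash
python3 -c "
from mv import *
o=r.get_obs();print(o['contact_force'],o['qvel'].round(2))
R=Rt(np.radians(45),-.05);G=np.array([.612,-.214,.078])
print(G-.13*R[:,2]);row(G-.13*R[:,2]+[0,0,.08],R);row(G-.13*R[:,2],R)"
```

```text
[6.16150989 9.6393923  0.10824284] [-0.79 -0.6   2.54  0.18 -2.41 -0.01  0.98]
[ 0.60740572 -0.305809    0.16992388]
row [-0.023, -0.0183, 0.052, -0.0311, -0.0552, 0.2639] dist 0.109 deg 10.8
row [-0.023, -0.0183, 0.052, -0.1793, -0.0689, 0.3975] dist 0.177 deg 10.8
```

Emit:
{"fn": "apply_moves", "kwargs": {
  "plan": [
    [[-0.023,-0.018,0.052,-0.031,-0.055,0.264,-0.9],[-0.023,-0.018,0.052,-0.031,-0.055,0.264,-0.9],[-0.023,-0.018,0.052,-0.031,-0.055,0.264,-0.9],[-0.023,-0.018,0.052,-0.031,-0.055,0.264,-0.9],[-0.023,-0.018,0.052,-0.031,-0.055,0.264,-0.9],[-0.023,-0.018,0.052,-0.031,-0.055,0.264,-0.9],[-0.023,-0.018,0.052,-0.031,-0.055,0.264,-0.9],[-0.023,-0.018,0.052,-0.031,-0.055,0.264,-0.9]]
  ]
}}

```text
clock: 3.48
tcp_pos: [0.6122, -0.3056, 0.2614]
orientation: [-1.82, -1.722, -0.765]
contact_force: [-0.3, -0.4, -0.5]
grip_width: 0.0812
```

```bash
python3 -c "
from mv import *
o=r.get_obs();print(o['joints'].round(2),o['contact_force'],o['qvel'].round(2))
R=Rt(np.radians(45),-.05);G=np.array([.612,-.214,.078])
row(G-.13*R[:,2]+[0,0,.08],R);row(G-.13*R[:,2],R);row(G+.022*R[:,2],R)"
```

```text
[ 0.93  0.8  -0.51  1.22 -0.35  1.56  0.51] [-0.2969171  -0.4363148  -0.49968182] [-0.    0.   -0.    0.01  0.   -0.    0.  ]
row [0.005, 0.0003, 0.0003, -0.0209, -0.0122, 0.0194] dist 0.012 deg 0.9
row [0.005, 0.0003, 0.0003, -0.1622, -0.0145, 0.1609] dist 0.092 deg 0.9
row [0.005, 0.0003, 0.0003, -0.1619, -0.0204, 0.5408] dist 0.226 deg 0.9
```

Emit:
{"fn": "apply_moves", "kwargs": {
  "plan": [
    [[0.005,0,0,-0.162,-0.0145,0.16,-0.9],[0.005,0,0,-0.162,-0.0145,0.16,-0.9],[0.005,0,0,-0.162,-0.0145,0.16,-0.9],[0.005,0,0,-0.162,-0.0145,0.16,-0.9],[0.005,0,0,-0.162,-0.0145,0.16,-0.9],[0.005,0,0,-0.162,-0.0145,0.16,-0.9]]
  ]
}}

```text
clock: 3.98
tcp_pos: [0.6082, -0.3046, 0.1724]
orientation: [-1.808, -1.725, -0.751]
contact_force: [-0.1, -0.4, -0.0]
grip_width: 0.0807
```

Run:
```python
from mv import *
import cv2
R=Rt(np.radians(45),-.05);G=np.array([.612,-.214,.078])
row(G-.13*R[:,2],R);row(G+.022*R[:,2],R)
f=r.grab_frame("wrist");np.savez("wrist1.npz",**f)
cv2.imwrite("pics/w1.png",f["pixels"])
```

```text
row [0.0, 0.0002, 0.0011, -0.0066, -0.0018, 0.0021] dist 0.003 deg 0.2
row [0.0, 0.0002, 0.0011, -0.0064, -0.0018, 0.3821] dist 0.153 deg 0.2
```

View pics/w1.png

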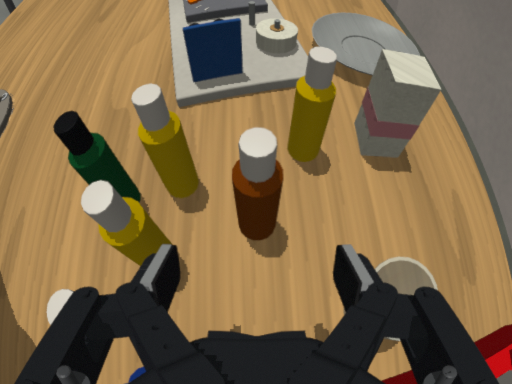

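The bottle is centred between the fingers: bottle column is about 258, finger middle about 256. I'll move in and grip.

Emit:
{"fn": "apply_moves", "kwargs": {
  "plan": [
    [[0,0,0.001,-0.006,-0.002,0.06,-0.9],[0,0,0.001,-0.006,-0.002,0.13,-0.9],[0,0,0.001,-0.006,-0.002,0.2,-0.9],[0,0,0.001,-0.006,-0.002,0.27,-0.9],[0,0,0.001,-0.006,-0.002,0.34,-0.9],[0,0,0.001,-0.006,-0.002,0.382,-0.9],[0,0,0.001,-0.006,-0.002,0.382,-0.9],[0,0,0.001,-0.006,-0.002,0.382,-0.9]]
  ]
}}

```text
clock: 4.7
tcp_pos: [0.6116, -0.1977, 0.0613]
orientation: [-1.808, -1.721, -0.747]
contact_force: [0.5, -0.5, -0.8]
grip_width: 0.0811
```

Emit:
{"fn": "apply_moves", "kwargs": {
  "plan": [
    [[0,0,0,0,0,0,0],[0,0,0,0,0,0,1],[0,0,0,0,0,0,1],[0,0,0,0,0,0,1],[0,0,0,0,0,0,1],[0,0,0,0,0,0,1],[0,0,0,0,0,0,1],[0,0,0,0,0,0,1]]
  ],
  "force": 40
}}

```text
clock: 5.37
tcp_pos: [0.6112, -0.1987, 0.0608]
orientation: [-1.811, -1.719, -0.748]
contact_force: [-0.3, -2.4, 6.3]
grip_width: 0.0434
```

```bash
python3 -c "
from mv import *
o=r.get_obs();print(o['joints'].round(2),o['contact_force'],o['tcp_pos'],o['grip_width'])
R=Rt(np.radians(45),-.05)
row(np.array([.60,-.24,.33]),R)"
```

```text
[ 0.86  0.93 -0.52  1.5  -0.32  1.16  0.59] [-0.27352855 -2.35649755  6.34793548] [ 0.61121459 -0.19870725  0.06079613] 0.0433937805826674
row [-0.0004, 0.0, -0.0007, 0.4019, -0.0244, -0.5498] dist 0.273 deg 0.1
```

Emit:
{"fn": "apply_moves", "kwargs": {
  "plan": [
    [[0,0,0,0.05,0,-0.05,1],[0,0,0,0.1,0,-0.1,1],[0,0,0,0.16,0,-0.16,1],[0,0,0,0.22,0,-0.22,1],[0,0,0,0.28,0,-0.28,1],[0,0,0,0.34,0,-0.34,1],[0,0,0,0.4,0,-0.4,1],[0,0,0,0.46,0,-0.46,1],[0,0,0,0.48,0,-0.48,1],[0,0,0,0.48,0,-0.48,1],[0,0,0,0.48,0,-0.48,1]]
  ]
}}

```text
clock: 6.28
tcp_pos: [0.6112, -0.1981, 0.3299]
orientation: [-1.81, -1.719, -0.744]
contact_force: [0.2, 0.3, -4.1]
grip_width: 0.0428
```

```bash
cat > grasp.py <<'E'
from mv import *
Rg=Rt(np.radians(45),-.05);Tg=np.array([.6112,-.1987,.0608])
foot=Rg.T@(np.array([.612,-.2135,0])-Tg);mid=Rg.T@(np.array([.612,-.2135,.0575])-Tg)
YAW=.195;CR=np.array([.5512,.0812,.075]);yl=np.array([-np.sin(YAW),np.cos(YAW),0])
Rp=Rt(np.radians(135),YAW)   # bottle z -> y_lab
def tcp(midw): return np.array(midw)-Rp@mid
E
python3 -c "
from grasp import *
o=r.get_obs();print(o['joints'].round(2),o['contact_force'],o['tcp_pos'],o['grip_width'],foot,Rp@(mid-foot))
t=CR+.006*yl;print(tcp(t));row(tcp(t+[0,0,.2]),Rp)"
```

```text
[ 0.88  0.65 -0.57  1.34 -0.41  1.52  0.39] [ 0.19317359  0.27363213 -4.06578658] [ 0.61117552 -0.19812298  0.32993089] 0.04282343943788855 [-0.05341592  0.00153869  0.03256826] [-1.11415758e-02  5.64102410e-02 -6.47944304e-18]
[0.54788844 0.0900256  0.06025848]
row [-0.0017, -0.4973, -0.0864, 0.3797, -0.1928, 0.6269] dist 0.303 deg 90.9
```

Emit:
{"fn": "apply_moves", "kwargs": {
  "plan": [
    [[0,-0.038,-0.007,0.03,-0.015,0.05,1],[0,-0.076,-0.013,0.06,-0.03,0.1,1],[0,-0.114,-0.02,0.09,-0.045,0.15,1],[-0.001,-0.152,-0.026,0.12,-0.06,0.2,1],[-0.001,-0.19,-0.033,0.15,-0.075,0.25,1],[-0.001,-0.228,-0.04,0.18,-0.09,0.3,1],[-0.001,-0.266,-0.046,0.21,-0.105,0.35,1],[-0.001,-0.304,-0.053,0.24,-0.12,0.4,1],[-0.001,-0.342,-0.059,0.27,-0.135,0.45,1],[-0.0015,-0.38,-0.066,0.3,-0.15,0.5,1],[-0.0015,-0.38,-0.066,0.3,-0.15,0.5,1],[-0.0015,-0.38,-0.066,0.3,-0.15,0.5,1]]
  ]
}}

```text
clock: 7.28
tcp_pos: [0.5603, 0.0364, 0.271]
orientation: [1.821, 2.111, -0.35]
contact_force: [-0.5, -2.0, -1.0]
grip_width: 0.0433
```

```bash
python3 -c "
from grasp import *
o=r.get_obs();print(o['joints'].round(2),o['qvel'].round(2),o['contact_force'],o['tcp_pos'],o['grip_width'])
t=CR+.006*yl;row(tcp(t+[0,0,.15]),Rp)"
```

```text
[ 0.02  0.32 -0.53  1.8   0.59  1.25 -0.59] [ 0.09 -0.02  0.07 -0.02  0.    0.01  0.02] [-0.5063359  -1.97425619 -1.02281762] [0.56025889 0.0364161  0.27104642] 0.043294403429454606
row [0.0002, -0.1182, -0.0163, 0.1865, -0.0146, 0.0837] dist 0.082 deg 21.5
```

Emit:
{"fn": "apply_moves", "kwargs": {
  "plan": [
    [[0,-0.03,-0.004,0.047,-0.004,0.021,1],[0,-0.06,-0.008,0.093,-0.007,0.042,1],[0,-0.09,-0.012,0.14,-0.011,0.063,1],[0,-0.118,-0.016,0.186,-0.0146,0.084,1],[0,-0.118,-0.016,0.186,-0.0146,0.084,1],[0,-0.118,-0.016,0.186,-0.0146,0.084,1],[0,-0.118,-0.016,0.186,-0.0146,0.084,1],[0,-0.118,-0.016,0.186,-0.0146,0.084,1]]
  ]
}}

```text
clock: 7.95
tcp_pos: [0.5518, 0.0821, 0.2144]
orientation: [1.578, 1.882, -0.645]
contact_force: [0.6, 0.5, -0.9]
grip_width: 0.0431
```

Run:
```python
from grasp import *
import cv2
o=r.get_obs();print(o['joints'].round(2),o['contact_force'],o['tcp_pos'],o['grip_width'])
t=CR+.006*yl;row(tcp(t+[0,0,.15]),Rp);row(tcp(t+[0,0,.03]),Rp)
a=r.grab_frame("side");b=r.grab_frame("scene")
A=cv2.resize(a["pixels"][100:300,180:380],(400,400),interpolation=3);B=cv2.resize(b["pixels"][120:320,180:380],(400,400),interpolation=3)
cv2.imwrite("pics/both1.png",np.hstack([A,B]))
```

```text
[-0.28  0.52 -0.48  1.82  0.87  1.48 -0.97] [ 0.57614511  0.45395252 -0.86482926] [0.55182952 0.08210681 0.21437096] 0.04305790708342561
row [-0.0017, 0.0004, -0.0055, 0.0222, -0.0063, -0.0078] dist 0.01 deg 1.0
row [-0.0017, 0.0004, -0.0055, 0.2346, -0.0088, 0.204] dist 0.124 deg 1.0
```

View pics/both1.png

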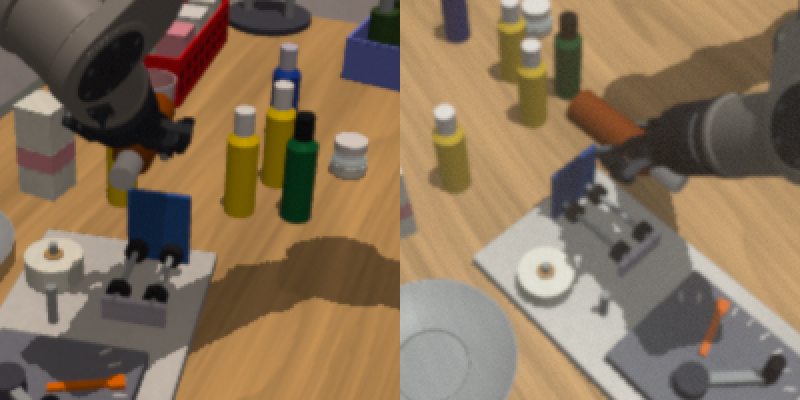

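The bottle is held level with its cap towards the lever. In the crop, the cap end is at side (125,172) and the foot end is at scene (583,107). I'll compare these with the predicted positions.

Run:
```python
from grasp import *
from cal import proj,C
o=r.get_obs();R=Ro.from_rotvec(o["orientation"]).as_matrix()
ax=Rg.T@[0,0,1.]
F=o["tcp_pos"]+R@foot;Cp=o["tcp_pos"]+R@(foot+.16*ax);print(F,Cp,(Cp-F)/.16)
for n in C:print(n,proj(C[n],F),proj(C[n],Cp))
row(o["tcp_pos"]*0+tcp(CR+.008*yl+[0,0,.04]),Rp)
```

```text
[0.56409924 0.02305135 0.22982136] [0.53557588 0.18048831 0.22967138] [-1.78271024e-01  9.83980977e-01 -9.37402122e-04]
scene [[269.18504942 172.97199625]] [[319.83610265 213.60659323]]
side [[258.55595857 155.90306098]] [[238.91614215 190.89678195]]
row [-0.0013, 0.0003, -0.0058, 0.2207, -0.0095, 0.1849] dist 0.115 deg 1.1
```

Emit:
{"fn": "apply_moves", "kwargs": {
  "plan": [
    [[0,0,-0.002,0.037,-0.002,0.031,1],[0,0,-0.004,0.074,-0.003,0.062,1],[0,0,-0.006,0.11,-0.005,0.092,1],[-0.001,0,-0.006,0.147,-0.006,0.123,1],[-0.001,0,-0.006,0.184,-0.008,0.154,1],[-0.001,0,-0.006,0.221,-0.0095,0.185,1],[-0.001,0,-0.006,0.221,-0.0095,0.185,1],[-0.001,0,-0.006,0.221,-0.0095,0.185,1],[-0.001,0,-0.006,0.221,-0.0095,0.185,1],[-0.001,0,-0.006,0.221,-0.0095,0.185,1]]
  ]
}}

```text
clock: 8.88
tcp_pos: [0.5476, 0.0939, 0.1008]
orientation: [1.557, 1.9, -0.646]
contact_force: [0.4, 0.4, -1.8]
grip_width: 0.0436
```

Run:
```python
from grasp import *
import cv2
o=r.get_obs();print(o['joints'].round(2),o['contact_force'],o['tcp_pos'],o['grip_width'])
row(tcp(CR+.008*yl+[0,0,.04]),Rp);row(tcp(CR+.008*yl+[0,0,.01]),Rp);row(tcp(CR+.008*yl),Rp)
a=r.grab_frame("side");b=r.grab_frame("scene")
A=cv2.resize(a["pixels"][160:290,200:330],(400,400),interpolation=3);B=cv2.resize(b["pixels"][160:290,230:360],(400,400),interpolation=3)
cv2.imwrite("pics/both2.png",np.hstack([A,B]))
```

```text
[-0.33  0.69 -0.46  1.87  0.95  1.36 -1.13] [ 0.41195392  0.38891437 -1.80418587] [0.54761353 0.09390431 0.10081773] 0.04360155308625041
row [0.0005, 0.0002, 0.0006, -0.0023, -0.0012, 0.0043] dist 0.002 deg 0.2
row [0.0005, 0.0002, 0.0006, 0.0508, -0.0012, 0.0573] dist 0.031 deg 0.2
row [0.0005, 0.0002, 0.0006, 0.0685, -0.0012, 0.0749] dist 0.041 deg 0.2
```

View pics/both2.png

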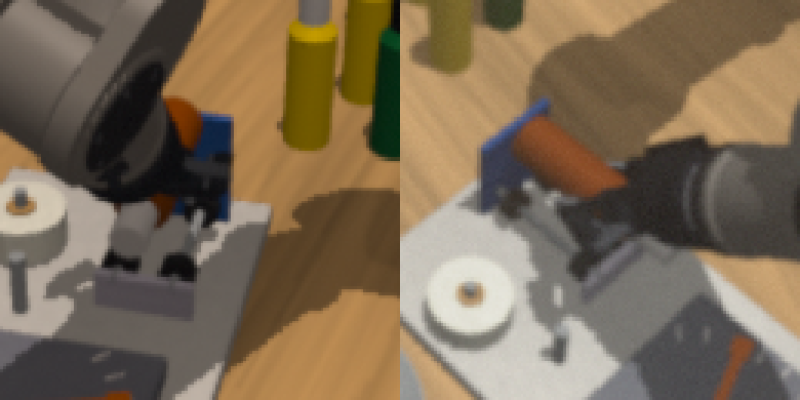

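Emit:
{"fn": "apply_moves", "kwargs": {
  "plan": [
    [[0,0,0,0.006,-0.001,0.007,1],[0,0,0,0.012,-0.001,0.014,1],[0,0,0,0.018,-0.001,0.021,1],[0,0,0,0.024,-0.001,0.028,1],[0,0,0,0.03,-0.001,0.035,1],[0,0,0,0.036,-0.001,0.042,1],[0,0,0,0.042,-0.001,0.049,1],[0,0,0,0.051,-0.001,0.057,1],[0,0,0,0.051,-0.001,0.057,1],[0,0,0,0.051,-0.001,0.057,1]]
  ]
}}

```text
clock: 9.82
tcp_pos: [0.5464, 0.0922, 0.0683]
orientation: [1.555, 1.902, -0.649]
contact_force: [-1.0, -0.1, -1.9]
grip_width: 0.0431
```

Emit:
{"fn": "apply_moves", "kwargs": {
  "plan": [
    [[0,0,0,0.002,0,0.002,1],[0,0,0,0.004,0,0.004,1],[0,0,0,0.005,0,0.005,1],[0,0,0,0.007,0,0.007,1],[0,0,0,0.009,0,0.009,1],[0,0,0,0.009,0,0.009,1],[0,0,0,0.009,0,0.009,1]]
  ]
}}

```text
clock: 10.4
tcp_pos: [0.5466, 0.0922, 0.0635]
orientation: [1.556, 1.902, -0.649]
contact_force: [0.7, -0.2, -1.8]
grip_width: 0.0433
```

Emit:
{"fn": "apply_moves", "kwargs": {
  "plan": [
    [[0,0,0,0.002,0,0.002,1],[0,0,0,0.0035,0,0.0035,1],[0,0,0,0.005,0,0.005,1],[0,0,0,0.005,0,0.005,1]]
  ]
}}

```text
clock: 10.73
tcp_pos: [0.5465, 0.0921, 0.0606]
orientation: [1.556, 1.902, -0.649]
contact_force: [0.2, -0.2, -1.5]
grip_width: 0.0435
```

Emit:
{"fn": "apply_moves", "kwargs": {
  "plan": [
    [[0,0,0,0.002,0,0.002,1],[0,0,0,0.0035,0,0.0035,1],[0,0,0,0.0035,0,0.0035,1]]
  ]
}}

```text
clock: 10.98
tcp_pos: [0.5465, 0.0921, 0.0586]
orientation: [1.556, 1.902, -0.649]
contact_force: [0.5, -0.3, -0.5]
grip_width: 0.0437
```

Emit:
{"fn": "apply_moves", "kwargs": {
  "plan": [
    [[0,0,0,0.0015,0,0.0015,1],[0,0,0,0.0025,0,0.0025,1],[0,0,0,0.0025,0,0.0025,1]]
  ]
}}

```text
clock: 11.23
tcp_pos: [0.5465, 0.0922, 0.0572]
orientation: [1.556, 1.902, -0.649]
contact_force: [0.3, 0.1, -1.5]
grip_width: 0.0434
```

Emit:
{"fn": "apply_moves", "kwargs": {
  "plan": [
    [[0,0,0,0.0018,0,0.0018,1],[0,0,0,0.0036,0,0.0036,1],[0,0,0,0.0036,0,0.0036,1]]
  ]
}}

```text
clock: 11.48
tcp_pos: [0.5467, 0.0922, 0.0553]
orientation: [1.555, 1.902, -0.648]
contact_force: [0.5, 0.9, -1.2]
grip_width: 0.0433
```

Run:
```python
from grasp import *
import cv2
a=r.grab_frame("side");b=r.grab_frame("wrist")
A=cv2.resize(a["pixels"][180:280,205:305],(400,400),interpolation=3);B=cv2.resize(b["pixels"][92:292,156:356],(400,400),interpolation=3)
cv2.imwrite("pics/both3.png",np.hstack([A,B]))
```

```text
(no output)
```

View pics/both3.png

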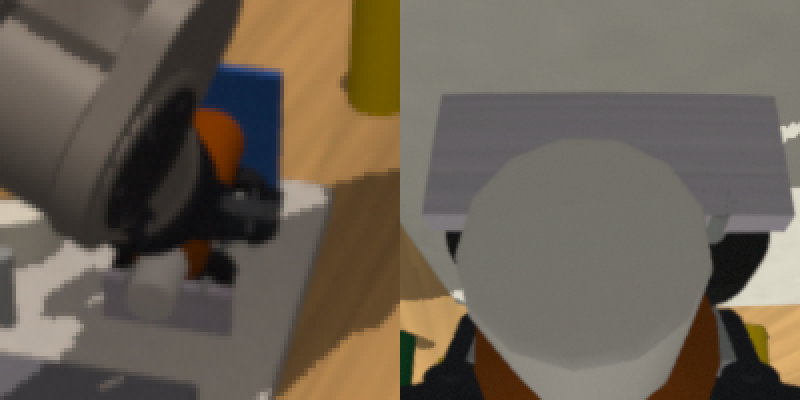

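```bash
cat > capfit.py <<'E'
from grasp import *
from scipy.optimize import least_squares
def wproj(f,P):
    q=(np.atleast_2d(P)-f["pose"][:3,3])@f["pose"][:3,:3];q=q*[1,-1,-1]
    th=np.arctan2(np.hypot(q[:,0],q[:,1]),q[:,2]);s=f["fx"]*th/np.hypot(q[:,0],q[:,1])
    return np.c_[f["cx"]+q[:,0]*s,f["cy"]+q[:,1]*s]
xl=np.array([np.cos(.195),np.sin(.195),0])
def capfit(f,L,R,T,B):
    t=np.linspace(0,2*np.pi,90)
    def g(c):
        p=wproj(f,c+.014*(np.outer(np.cos(t),xl)+np.outer(np.sin(t),[0,0,1])))
        return [p[:,0].min()-L,p[:,0].max()-R,p[:,1].min()-T,p[:,1].max()-B]
    s=least_squares(g,CR+.11*yl);return s.x,s.fun
E
python3 - <<'E'
from capfit import *
f=r.grab_frame("wrist")
u=lambda x:156+(x-400)/2; v=lambda y:92+y/2
c,e=capfit(f,u(458),u(713),v(138),v(370));print(c,e)
d=c-CR;print("cap rel cradle x,y,z",d@xl,d@yl,d[2])
o=r.get_obs();R=Ro.from_rotvec(o["orientation"]).as_matrix();P=o["tcp_pos"]+R@(foot+.16*(Rg.T@[0,0,1.]));print("model cap",(P-CR)@xl,(P-CR)@yl,(P-CR)[2])
# rollers: outer silhouettes at top z .0465+..., front face y=+.049
for s in(-1,1):
  print(wproj(f,CR+s*.036*xl+.049*yl+[0,0,-.0285]),wproj(f,CR+s*.04*xl+.06*yl+[0,0,-.0285]))
print("seen outer",u(447),v(250),u(769),v(250),"bracket low corners",u(423),v(215),u(796),v(215))
E
```

```text
[0.52686332 0.1856494  0.07485079] [ 0.48016351 -0.47515271 -0.55654466  0.47877035]
cap rel cradle x,y,z -0.0036366395385268617 0.10718547761044869 -0.00014920512510965822
model cap -0.0010672347537998485 0.11090203067414639 -0.005017645675893967
[[179.39321673 205.80834031]] [[164.37224965 194.66310474]]
[[340.34578615 206.38708211]] [[355.90924354 195.43494705]]
seen outer 179.5 217.0 340.5 217.0 bracket low corners 167.5 199.5 354.0 199.5
```

Emit:
{"fn": "apply_moves", "kwargs": {
  "plan": [
    [[0,0,0,-0.003,0.0,-0.003,1],[0,0,0,-0.005,0.004,-0.005,1],[0,0,0,-0.005,0.0085,-0.005,1],[0,0,0,-0.005,0.0085,-0.005,1],[0,0,0,-0.003,0.0085,-0.003,1],[0,0,0,-0.0015,0.0085,-0.0015,1],[0,0,0,-0.001,0.0085,-0.001,1],[0,0,0,-0.001,0.0085,-0.001,1]]
  ]
}}

```text
clock: 12.3
tcp_pos: [0.5498, 0.0928, 0.0558]
orientation: [1.555, 1.902, -0.649]
contact_force: [-0.2, 0.2, -2.0]
grip_width: 0.0431
```

Run:
```python
from capfit import *
import cv2
o=r.get_obs();print(o["contact_force"],o["moment"])
f=r.grab_frame("wrist");cv2.imwrite("pics/w4.png",f["pixels"])
# cap edges: grey disc vs surroundings -> print row/col profiles
g=f["pixels"].astype(int);row_=g[219];print("row219",[(i,tuple(row_[i])) for i in list(range(176,194))+list(range(304,322))])
```

```text
[-0.21199018  0.24705853 -2.03935142] [ 0.8661065   0.20267942 -0.11816356]
row219 [(176, (np.int64(19), np.int64(20), np.int64(20))), (177, (np.int64(17), np.int64(19), np.int64(18))), (178, (np.int64(21), np.int64(21), np.int64(20))), (179, (np.int64(18), np.int64(19), np.int64(18))), (180, (np.int64(16), np.int64(18), np.int64(17))), (181, (np.int64(16), np.int64(18), np.int64(17))), (182, (np.int64(26), np.int64(28), np.int64(28))), (183, (np.int64(58), np.int64(64), np.int64(64))), (184, (np.int64(91), np.int64(97), np.int64(99))), (185, (np.int64(103), np.int64(109), np.int64(112))), (186, (np.int64(105), np.int64(112), np.int64(115))), (187, (np.int64(103), np.int64(111), np.int64(113))), (188, (np.int64(105), np.int64(112), np.int64(115))), (189, (np.int64(105), np.int64(111), np.int64(114))), (190, (np.int64(105), np.int64(112), np.int64(114))), (191, (np.int64(105), np.int64(112), np.int64(114))), (192, (np.int64(105), np.int64(112), np.int64(114))), (193, (np.int64(106), np.int64(112), np.int64(114))), (304, (np.int64(106), np.int64(113), np.int64(115))), (305, (np.int64(1
[... 166 characters left out ...]
 np.int64(111), np.int64(114))), (309, (np.int64(104), np.int64(112), np.int64(115))), (310, (np.int64(98), np.int64(106), np.int64(108))), (311, (np.int64(62), np.int64(67), np.int64(68))), (312, (np.int64(24), np.int64(25), np.int64(25))), (313, (np.int64(17), np.int64(19), np.int64(17))), (314, (np.int64(18), np.int64(17), np.int64(19))), (315, (np.int64(17), np.int64(18), np.int64(18))), (316, (np.int64(18), np.int64(19), np.int64(19))), (317, (np.int64(18), np.int64(18), np.int64(18))), (318, (np.int64(18), np.int64(18), np.int64(18))), (319, (np.int64(20), np.int64(22), np.int64(21))), (320, (np.int64(20), np.int64(20), np.int64(20))), (321, (np.int64(19), np.int64(19), np.int64(20)))]
```

Emit:
{"fn": "apply_moves", "kwargs": {
  "plan": [
    [[0,0,0,0.001,0,0.001,1],[0,0,0,0.0025,0,0.0025,1],[0,0,0,0.0035,0,0.0035,1],[0,0,0,0.0035,0,0.0035,1]]
  ]
}}

```text
clock: 12.68
tcp_pos: [0.5498, 0.0929, 0.0551]
orientation: [1.555, 1.9, -0.649]
contact_force: [-4.3, 1.7, 8.0]
grip_width: 0.0433
```

Emit:
{"fn": "apply_moves", "kwargs": {
  "plan": [
    [[0,0,0,-0.001,0,-0.001,1],[0,0,0,-0.001,0,-0.001,0],[0,0,0,-0.001,0,-0.001,-0.1],[0,0,0,-0.001,0,-0.001,-0.2],[0,0,0,-0.001,0,-0.001,-0.3],[0,0,0,-0.001,0,-0.001,-0.4],[0,0,0,-0.001,0,-0.001,-0.5],[0,0,0,-0.001,0,-0.001,-0.5],[0,0,0,-0.001,0,-0.001,-0.5]]
  ],
  "force": 20
}}

```text
clock: 13.43
tcp_pos: [0.5499, 0.0928, 0.0544]
orientation: [1.556, 1.902, -0.649]
contact_force: [1.0, -0.2, -0.0]
grip_width: 0.0641
```

Run:
```python
from capfit import *
import cv2
o=r.get_obs();print(o["contact_force"],o["joints"].round(2))
f=r.grab_frame("wrist");cv2.imwrite("pics/w5.png",f["pixels"][92:384,106:406])
```

```text
[ 0.9551847  -0.1888265  -0.03597464] [-0.34  0.76 -0.44  1.87  0.99  1.32 -1.19]
```

View pics/w5.png

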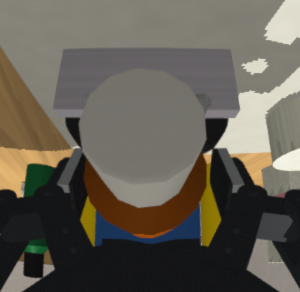

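The bottle is on the rollers with its cap centred at (142,125), just above the bracket, and the fingers are clear on both sides. I'll retreat along the tool axis.

Emit:
{"fn": "apply_moves", "kwargs": {
  "plan": [
    [[0,0,0,0,0,-0.03,-0.5],[0,0,0,0,0,-0.07,-0.5],[0,0,0,0,0,-0.14,-0.5],[0,0,0,0,0,-0.22,-0.5],[0,0,0,0,0,-0.3,-0.5],[0,0,0,0,0,-0.38,-0.5],[0,0,0,0.05,0,-0.45,-0.5],[0,0,0,0.05,0,-0.45,-0.5],[0,0,0,0.05,0,-0.45,-0.5],[0,0,0,0.05,0,-0.45,-0.5]]
  ]
}}

```text
clock: 14.32
tcp_pos: [0.5219, 0.2325, 0.168]
orientation: [1.555, 1.903, -0.647]
contact_force: [0.1, 0.1, 0.1]
grip_width: 0.0642
```

Run:
```python
from capfit import *
import cv2
o=r.get_obs();print(o["contact_force"],o["joints"].round(2),o["tcp_pos"])
f=r.grab_frame("wrist");np.savez("wrist6.npz",**f);cv2.imwrite("pics/w6.png",cv2.resize(f["pixels"],(800,600),interpolation=3))
# tool down, tool x = y_lab over console for lever
row([.5163,.33,.30],Rt(np.pi/2,.195))
```

```text
[0.06031451 0.13199687 0.09029665] [-0.5   0.69 -0.52  1.68  0.82  1.59 -1.13] [0.52193203 0.23253769 0.16801118]
row [-0.0004, 0.2506, 0.0014, -0.0618, 0.0333, -0.4067] dist 0.165 deg 45.1
```

View pics/w6.png

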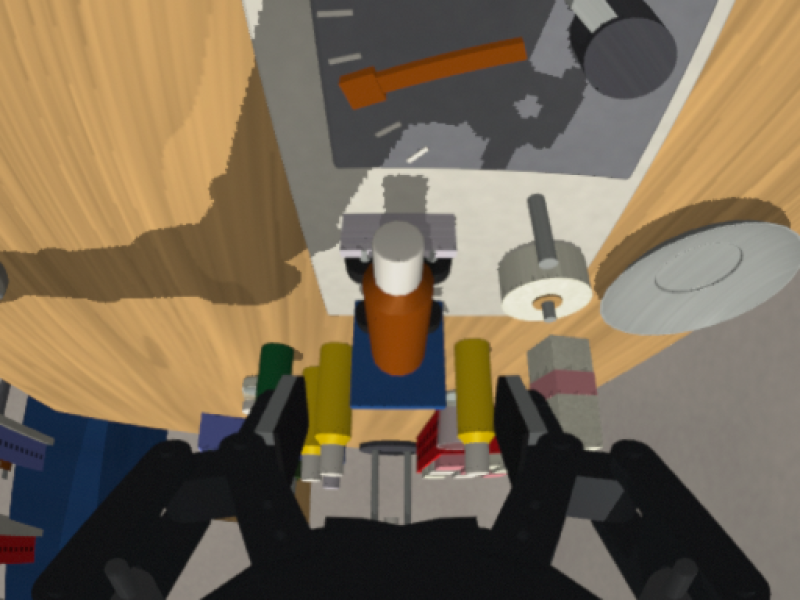

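The bottle sits centred on the rollers against the blue plate. The marker runs from (525,50) to (350,91), and the hub is at (630,57). Next I'll refine the marker direction and the hinge.

Run:
```python
from capfit import *
f=dict(np.load("wrist6.npz"));w=lambda u,v,z:wray(f,u*.64,v*.64,z)
n=w(524,49,.046);t=w(349,91,.046);d=(t-n)/np.linalg.norm(t-n)
print("len",np.linalg.norm(t-n),"ang",np.arctan2(d[1],d[0]),"hinge",n-.04*d,t-.12*d,"hub@.07",w(630,57,.07),w(630,57,.065))
print(3.4631+.1933-2*np.pi)
h=np.array([.5961,.3183])
for a in(2.662,-2.627):print(h+.09*np.array([np.cos(a),np.sin(a)]))
```

```text
len 0.07677617959762369 ang -2.6134912428878456 hinge [0.59533504 0.31661341] [0.59811966 0.31823787] hub@.07 [0.59019315 0.32015721] [0.59363585 0.31789037]
-2.6267853071795866
[0.51625353 0.3598276 ]
[0.5177556  0.27400377]
```

```bash
python3 -c "
from mv import *
row([.5163,.3598,.2],Rt(np.pi/2,np.pi/2))"
```

```text
row [-0.172, 0.2086, -0.4122, 0.1668, 0.0487, -0.282] dist 0.132 deg 88.7
```

Emit:
{"fn": "apply_moves", "kwargs": {
  "plan": [
    [[0,0,0,0.05,0,-0.1,-0.3],[-0.03,0.035,-0.07,0.1,0,-0.2,-0.3],[-0.172,0.2086,-0.4122,0.167,0.05,-0.3,-0.3],[-0.172,0.2086,-0.4122,0.167,0.0487,-0.282,-0.3],[-0.172,0.2086,-0.4122,0.167,0.0487,-0.282,-0.3],[-0.172,0.2086,-0.4122,0.167,0.0487,-0.282,-0.3],[-0.172,0.2086,-0.4122,0.167,0.0487,-0.282,-0.3],[-0.172,0.2086,-0.4122,0.167,0.0487,-0.282,-0.3],[-0.172,0.2086,-0.4122,0.167,0.0487,-0.282,-0.3],[-0.172,0.2086,-0.4122,0.167,0.0487,-0.282,-0.3],[-0.172,0.2086,-0.4122,0.167,0.0487,-0.282,-0.3],[-0.172,0.2086,-0.4122,0.167,0.0487,-0.282,-0.3]]
  ]
}}

```text
clock: 15.37
tcp_pos: [0.5166, 0.3585, 0.2]
orientation: [0.216, 3.06, -0.091]
contact_force: [-0.2, -0.7, -1.3]
grip_width: 0.0552
```

Emit:
{"fn": "apply_moves", "kwargs": {
  "plan": [
    [[0,0,0,0,0,0,-0.1],[0,0,0,0,0,0,-0.1],[0,0,0,0,0,0,-0.1],[0,0,0,0,0,0,-0.1]]
  ]
}}

```text
clock: 15.7
tcp_pos: [0.5153, 0.3609, 0.1996]
orientation: [0.223, 3.058, -0.093]
contact_force: [-0.4, 0.2, -0.5]
grip_width: 0.0467
```

```bash
python3 -c "
from mv import *
o=r.get_obs();print(o['joints'].round(2),o['qvel'].round(2),o['tcp_pos'])
row([.5163,.3598,.2],Rt(np.pi/2,np.pi/2))"
```

```text
[-0.07  0.62 -1.    1.67  0.66  1.2   0.18] [-0.01 -0.   -0.   -0.   -0.   -0.    0.01] [0.51533371 0.36090339 0.19964453]
row [-0.0194, 0.0236, -0.0463, -0.0028, -0.0024, -0.0005] dist 0.002 deg 10.0
```

Emit:
{"fn": "apply_moves", "kwargs": {
  "plan": [
    [[-0.0194,0.0236,-0.0463,-0.003,-0.002,0,-0.1],[-0.0194,0.0236,-0.0463,-0.003,-0.002,0,-0.1],[-0.0194,0.0236,-0.0463,-0.003,-0.002,0,-0.1],[-0.0194,0.0236,-0.0463,-0.003,-0.002,0,-0.1]]
  ]
}}

```text
clock: 16.03
tcp_pos: [0.5169, 0.3596, 0.1996]
orientation: [-0.002, -3.141, -0.0]
contact_force: [-0.2, -0.6, 0.1]
grip_width: 0.047
```

Run:
```python
from mv import *
import cv2
row([.5163,.3598,.072],Rt(np.pi/2,np.pi/2))
f=r.grab_frame("wrist");cv2.imwrite("pics/w7.png",f["pixels"][100:384,96:416])
```

```text
row [0.0, -0.0001, -0.0004, 0.0015, 0.0004, 0.319] dist 0.128 deg 0.1
```

View pics/w7.png

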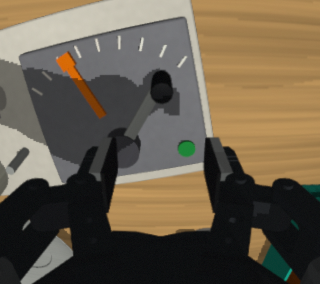

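The knob is at column 161, midway between the fingers. I'll descend and take it gently.

Emit:
{"fn": "apply_moves", "kwargs": {
  "plan": [
    [[0,0,0,0.001,0,0.08,-0.1],[0,0,0,0.001,0,0.16,-0.1],[0,0,0,0.001,0,0.24,-0.1],[0,0,0,0.001,0,0.29,-0.1],[0,0,0,0.001,0,0.319,-0.1],[0,0,0,0.001,0,0.319,-0.1],[0,0,0,0.001,0,0.319,0.3],[0,0,0,0.001,0,0.319,0.4],[0,0,0,0.001,0,0.319,0.45],[0,0,0,0.001,0,0.319,0.45]]
  ],
  "force": 20
}}

```text
clock: 16.92
tcp_pos: [0.5177, 0.3599, 0.0738]
orientation: [0.0, 3.14, 0.004]
contact_force: [-1.1, 0.4, -0.1]
grip_width: 0.0234
```

Run:
```python
from mv import *
o=r.get_obs();print(o["tcp_pos"],o["contact_force"],o["grip_width"])
h=np.array([.596,.3177]);a0=np.arctan2(*(o["tcp_pos"][:2]-h)[::-1]);a1=-2.62+2*np.pi
R0=Ro.from_rotvec(o["orientation"]).as_matrix()
for a in np.linspace(a0,a1,9)[1:]:
    p=np.r_[h+.09*np.array([np.cos(a),np.sin(a)]),o["tcp_pos"][2]];print(np.round(R0.T@(p-o["tcp_pos"])/.4,4))
```

```text
[0.51770287 0.35994503 0.0738208 ] [-1.06229311  0.39119124 -0.09084756] 0.023420750270689544
[ 0.0142 -0.0247 -0.0001]
[ 0.0228 -0.052  -0.0002]
[ 0.0278 -0.0801 -0.0002]
[ 0.0292 -0.1086 -0.0003]
[ 0.027  -0.1371 -0.0004]
[ 0.0212 -0.1651 -0.0004]
[ 0.0119 -0.1921 -0.0005]
[-0.0007 -0.2177 -0.0005]
```

Emit:
{"fn": "apply_moves", "kwargs": {
  "plan": [
    [[0,0,0,0,0,0,0.7],[0,0,0,0,0,0,0.7],[0,0,0,0.014,-0.025,0,0.7],[0,0,0,0.023,-0.052,0,0.7],[0,0,0,0.028,-0.08,0,0.7],[0,0,0,0.029,-0.109,0,0.7],[0,0,0,0.027,-0.137,0,0.7],[0,0,0,0.021,-0.165,0,0.7],[0,0,0,0.012,-0.192,0,0.7],[0,0,0,-0.001,-0.218,0,0.7],[0,0,0,-0.001,-0.218,0,0.7],[0,0,0,-0.001,-0.218,0,0.7]]
  ],
  "force": 20
}}

```text
clock: 17.92
tcp_pos: [0.5179, 0.2698, 0.0727]
orientation: [-0.003, -3.141, 0.002]
contact_force: [-2.4, -3.4, 9.4]
grip_width: 0.0195
```

Emit:
{"fn": "apply_moves", "kwargs": {
  "plan": [
    [[0,0,0,0,0,0,0.7],[0,0,0,0,0,0,0.7],[0,0,0,0,0,0,0.7]]
  ]
}}

```text
clock: 18.17
tcp_pos: [0.5179, 0.27, 0.0727]
orientation: [-0.003, -3.141, 0.003]
contact_force: [-2.4, -2.8, 9.3]
grip_width: 0.0191
```

Run:
```python
from mv import *
o=r.get_obs();print(o["tcp_pos"],o["contact_force"],o["grip_width"])
d=o["tcp_pos"][:2]-[.596,.3177];print(np.arctan2(d[1],d[0]),np.hypot(*d))
```

```text
[0.5178612  0.2699557  0.07266618] [-2.40646193 -2.77213688  9.31631682] 0.019102130081429646
-2.5931102236385213 0.09157068996253058
```

Emit:
{"fn": "apply_moves", "kwargs": {
  "plan": [
    [[0,0,0,0,0.003,-0.005,0.7],[0,0,0,0,0.0055,-0.005,0.7],[0,0,0,0,0.0055,-0.005,0.7],[0,0,0,0,0.0055,-0.005,0.7]]
  ]
}}

```text
clock: 18.5
tcp_pos: [0.5167, 0.2718, 0.073]
orientation: [-0.002, -3.139, 0.005]
contact_force: [-1.9, -5.0, -3.6]
grip_width: 0.019
```

Emit:
{"fn": "apply_moves", "kwargs": {
  "plan": [
    [[0,0,0,0,0,0,0.4],[0,0,0,0,0,0,0.2],[0,0,0,0,0,0,0.2],[0,0,0,0,0,0,0.2],[0,0,0,0,0,-0.05,0.2],[0,0,0,0,0,-0.12,0.2],[0,0,0,0,0,-0.2,0.2],[0,0,0,0,0,-0.3,0.2],[0,0,0,0.05,0,-0.4,0.2],[0,0,0,0.05,0,-0.4,0.2],[0,0,0,0.05,0,-0.4,0.2],[0,0,0,0.05,0,-0.4,0.2]]
  ]
}}

```text
clock: 19.5
tcp_pos: [0.4976, 0.274, 0.2341]
orientation: [-0.001, 3.141, 0.001]
contact_force: [0.3, -0.4, -0.2]
grip_width: 0.0341
```

Run:
```python
from mv import *
import cv2
o=r.get_obs();print(o["tcp_pos"],o["contact_force"],o["grip_width"])
f=r.grab_frame("wrist");np.savez("wrist8.npz",**f)
cv2.imwrite("pics/w8.png",cv2.resize(f["pixels"][60:300,96:416],(800,600),interpolation=3))
```

```text
[0.49762222 0.27395311 0.23407454] [ 0.28571215 -0.41264959 -0.15420778] 0.0341143379901425
```

View pics/w8.png

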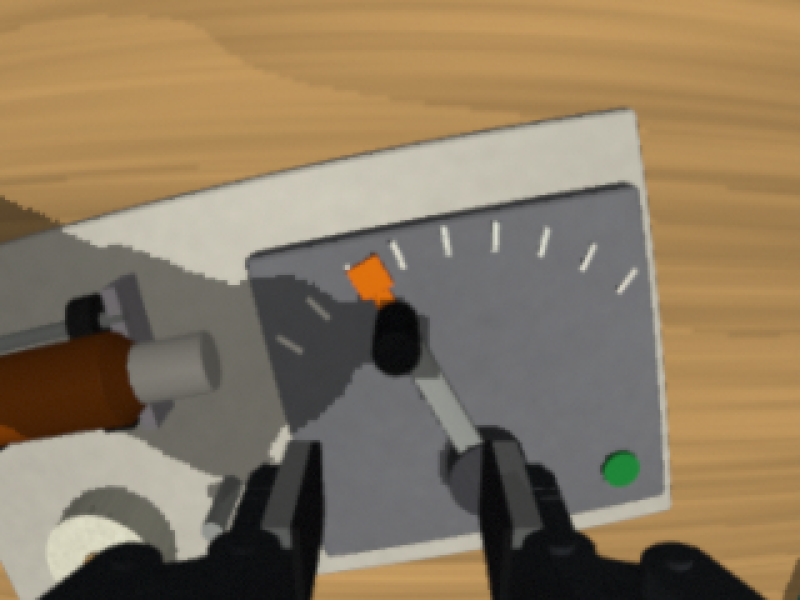

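Run:
```python
from mv import *
f=dict(np.load("wrist8.npz"));w=lambda u,v,z:wray(f,96+u/2.5,60+v/2.5,z)
ang=lambda d:np.arctan2(d[1],d[0])
a,b=w(426,378,.06),w(468,447,.06);print("blade",ang(a-b))
h=np.array([.596,.3177]);k=w(397,355,.1);t=w(360,266,.046);print("knob",k,ang(k-h),np.hypot(*(k-h)),"tip",t,ang(t-h),np.hypot(*(t-h)))
t2=w(380,290,.046);print("tip dir",ang(t-t2), "line tip->blade pt",ang(t-b))
# offset of the tip from the blade line
n=np.array([-(a-b)[1],(a-b)[0]])/np.linalg.norm(a-b);print("tip off blade line",n@(t-b))
```

```text
blade -2.6159341706189587
knob [0.51839404 0.2716678 ] -2.606223040691994 0.09023108363171857 tip [0.49467609 0.2545614 ] -2.584334684273411 0.11938600376202092
tip dir -2.466692659718528 line tip->blade pt -2.6011741786644547
tip off blade line 0.0014557402576212746
```

Run:
```python
from capfit import *
f=dict(np.load("wrist6.npz"));c,e=capfit(f,373*.64,424*.64,222*.64,267*.64);d=c-CR
print("cap rel",d@xl,d@yl-.1025,d[2],e); o=r.get_obs();print(o["qvel"].round(3),o["clock"])
print(r.hand_in())
```

```text
cap rel 0.00047742895380552985 0.0013993263624280244 -0.0017493893643905217 [-0.45338913  0.45373874  0.56764838 -0.53087934]
[-0.004  0.017  0.016  0.005 -0.001  0.003 -0.001] 19.55
the job is handed in; nothing more can be done
None
```

I laid the amber bottle on the rollers with its cap towards the lever, let go of it, and swung the lever onto the orange marker. I handed the job in at about 19.6 s of the 69 s allowed; no verdict is reported.

**Bottle:** After release, a wrist picture put the cap about 0.5 mm sideways, 1.4 mm along and −1.7 mm in height from where it belongs. That leaves the foot about 7 mm from the end plate. Contact with the rollers read about 10 N at set-down, against the 45 N limit.

**Lever:** The blade measured −2.616 rad. My three marker readings were −2.584, −2.613 and −2.627 rad, so they disagree by about 0.04. The tip-to-blade offset suggests a mismatch of about 0.01 rad, and the worst reading gives 0.03, against the 0.07 allowed.

**Checks that disagreed:** Before set-down the bottle sat about 5 mm higher and 3 mm further sideways in the grip than I had computed. I corrected this from a wrist picture before seating it. The tool pressed on the lever with about 9 N for a moment before I raised it 2 mm.

**At the end:** The arm was clear of everything, with about 0 N on the tool. I saw no contact with the other things on the table, but I did not measure their positions again. I viewed 13 pictures, three over the budget of ten.

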